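# Arm the high-voltage bench supply

## Task

Arm the high-voltage supply, the box with the round needle meter on top: lift its hinged safety cover right up until it leans back and stays open, flip the toggle underneath all the way over from the front (tab) side to the hinge side, then shut the cover over it again. Do not lift the cover of the similar box that has a row of terminal posts in place of the meter.

Things in the scene. Friction and masses are not known exactly. Their poses are not given: they have to be found in the camera images.
- hv_unit: Beige box, aluminium top, 200 (x) x 170 (y) x 50 mm high, fixed; left or right of the similar box, yawed. Origin: centre of underside; its +x points from front (cover's tab) to rear (hinge), +y left, z up. In this frame: round black meter 68 mm wide, 10 high, at x +20, y +42; cover and toggle on the line y -35. Cover closed: x -50 to +60, 56 mm wide, top at z 98.
- guard_tab (a point): Grip point on the cover's flat grey tab (20 mm wide in y, 8 mm thick), which sticks out 50 mm in front of the cover's top plate. Closed, this point is at x -80, y -35, z 96 mm of hv_unit's frame, mid-width and mid-thickness; below it only the box's top (z 50). The tab's free end is 20 mm further out. Pinch across its width from above.
- guard (a joint): Grey cover (top plate, two side cheeks, open front; 80 g) on a hinge along y at x +50, z 68 mm of hv_unit. 0 closed, grows as lifted; stop at 1.85 rad, leaning back past upright. Above about 1.35 rad it falls back to the stop and stays; below 1.2 it falls shut by itself, damped. To shut: push the rear face of the tab frontward to below 1 rad.
- toggle_ball (a point): Centre of the 14 mm ball at the end of the round steel toggle lever (9 mm thick) under the cover. The lever swings in hv_unit's x-z plane about a pivot at x 0, y -35, z 53 mm, ball centre 36 mm from it: off, the ball is near x -17, z 85 mm; armed, near x +17, z 85. Can be pushed with shut fingertips about 25 mm above the box's top.
- toggle (a joint): Toggle angle: 0 leaning fully to the front (tab) side, off; 1.0 rad leaning fully to the hinge side, armed, against a stop. Starts near 0. Friction holds it where it is left; 1 to 2 N at the lever moves it.
- spare_guard (a joint): Hinge of the same kind of cover on the other box (same size and switch, a row of four terminal posts in place of the meter): 0 closed. Leave it shut.

How it is judged:
By the outcome, as a careful person would: the job done as asked, in the order asked, and still so for the second after the job is handed in, with the robot touching nothing.
It also fails if it takes over 51 s, if anything falls off the work surface, if the arm or the gripper's body presses on something with over 40 N, if the wrist force passes 120 N, or if a joint passes its speed limit or range.

## Robot

A 7-joint arm with a two-finger parallel gripper is mounted at the origin on the work surface. World frame = base frame: x ahead of the robot, y to its left, z up, the work surface at z = 0. Lengths are in m, angles in rad, forces in N, time in s.
With the tool pointing down it reaches from about 0.35 to 0.9 m from the base axis. Payload 8.1 kg.
Tool frame: the origin (TCP) lies at the very end of the fingers, on their centre line; the grasp point (between the pads) lies 19 mm behind it; z points along the fingers, y is the line along which they close (so a half turn about z gives the same grasp; the last joint's range is limited). The gripper opens to 92 mm and grips with 3 to 60 N. Pads are 19 mm wide; open, the fingers measure 130 mm over their backs; the gripper's body (75 mm by 190 mm) begins 47 mm behind the grasp point.
Start: joints at [1.229, 0.434, 0.025, 1.573, -0.012, 1.134, -0.075], TCP at [0.148, -0.607, 0.227] pointing down, gripper open.
Joint ranges: [-2.62, 2.62], [-0.44, 2.09], [-1.27, 1.32], [0.08, 2.57], [-1.32, 4.46], [0.12, 2], [-2.74, 2.74]. Speed limits (rad/s): [2.22, 2.22, 3.01, 3.01, 3.14, 3.14, 3.14].

## Interface

Orientations are given as a rotation vector (axis times angle).
In Python, from cell import arm gives the robot as it stands.
- The arm moves only by the tool drive_tool, never from a script. Its argument "targets" is a list of rows, each a list of 7 numbers: the turn, a rotation vector about the world's x, y, z in units of 5 degrees (1.0 is 5 degrees), then the shift along the world's x, y, z in units of 40 mm (1.0 is 40 mm), then the opening, from 0 (shut) to 1 (fully open). In form: [[wx, wy, wz, dx, dy, dz, fingers], ...]. A call has 1 to 5 rows; each row is the pose to reach, as a shift and turn from the pose commanded when the call began; what a row does not reach only later rows make up. A row lasts 1/10 s, in which the tool goes at most 50 mm and 8.59 degrees, less where a joint would pass 70% of its speed; a pose out of reach is approached as far as the arm can. A call with a gripper value outside its range is refused whole. The fingers move at their own pace and stop on an object; "force" is the grip in N (left out, the last holds). Time passes only in rows, so rows that repeat a pose let the fingers close. It gives the time, the measured TCP pose, the force, the opening and the grip force at its end, in the units of the state.
- arm.observe(): the state, without advancing time (a new reading comes with each control period).
- arm.get_image(name): name is "scene" or "top" or "wrist"; returns a dict with "pixels" (420x560x3 uint8, red, green, blue), "intrinsics" (3x3 intrinsics, pixels), "rvec" (rotation vector, rad) and "tvec" (3), from world to camera coordinates, as OpenCV has them; the wrist camera has in their place "mount" (4x4, takes a point from camera to tool coordinates, whose origin is the TCP and whose axes are the flange's). Camera axes: x right, y down, z forward; pixel columns grow to the right and rows downward; lengths in m; the calibration is good to about 2 mm. The wrist camera is an equidistant fisheye: a pixel r from the principal point sees the ray r / f radians off the axis. A picture is of the moment at which its call begins: read the wrist's pose just before it. There is no depth.
- arm.sign_off(): hands the job in; it is judged then, once.
The state is a dict: "clock": time; "joints": joint angles; "dq": joint speeds; "joint_efforts": joint torques, N m; "position": TCP position; "ee_rot": TCP orientation; "force": force on the tool from outside, world axes, zero at the start; "ft_torque": the same for the moment, N m; "width": opening from 0.0 (shut) to 1.0 (fully open); "gripper_force": force on a finger pad.
Only numpy, scipy, OpenCV 4.12 (cv2) and the standard library are available. Lean on these libraries where they do the work, as an engineer would, in place of code of your own. Each camera call takes 0.05 s, during which the arm holds its last target. There are 200 camera calls.

## Working session

There is one attempt and no reset: what is moved stays moved. The work goes in short steps, Python scripts to look and compute and a tool call to move; the robot and the scene stay as the last step left them, time stands still between calls to the robot, and variables do not carry over. Pictures are saved under pics/ and viewed, at most 10 in all, crops included, and the job is handed in when it is done.

Besides the shell and the picture viewer there is one more tool, called after "Emit:" as name(argument=value, ...), one argument or row to a line, values as JSON. drive_tool: Moves the arm, as the interface text tells. Its arguments: {"type":"object","properties":{"targets":{"type":"array"},"force":{"type":"number"}},"required":["targets"]}

```bash
mkdir -p pics; python3 - <<'E'
from cell import arm
import cv2,json
o=arm.observe();print(o)
for n in("scene","top"):
    d=arm.get_image(n);cv2.imwrite(f"pics/{n}0.png",d["pixels"][:,:,::-1]);print(n,d["intrinsics"],d["rvec"],d["tvec"])
E
```

```text
{'clock': 0.0, 'joints': array([ 1.22941059,  0.43521378,  0.02501249,  1.57409524, -0.01159269,
        1.13398497, -0.07512118]), 'dq': array([-0.00065847, -0.00158787,  0.00085627, -0.00084817, -0.00044841,
       -0.00068389, -0.000492  ]), 'joint_efforts': array([-6.02515483e-04, -6.67847085e+01,  9.85206105e-01, -3.14452708e+01,
       -6.01675990e-02,  4.29487287e-02,  1.59928377e-04]), 'position': array([ 0.14762728, -0.60679498,  0.22595187]), 'ee_rot': array([-3.11774486e+00, -3.73819703e-01,  5.45834452e-04]), 'force': array([-0.91621576,  0.17067295, -0.10240873]), 'ft_torque': array([-0.026352  ,  0.02015304,  0.05872119]), 'gripper_force': 0.0, 'width': 1.0005170339564158}
scene [[396.09999373   0.         278.60096416]
 [  0.         396.09999373 209.30113099]
 [  0.           0.           1.        ]] [ 2.04849815  0.71480374 -0.37880293] [-0.40865244 -0.12096321  1.07847062]
top [[427.50476909   0.         280.02456866]
 [  0.         427.50476909 206.59745937]
 [  0.           0.           1.        ]] [ 2.1044306  -2.14909921  0.19025501] [-0.01686758  0.5185765   0.6879213 ]
```

View pics/scene0.png

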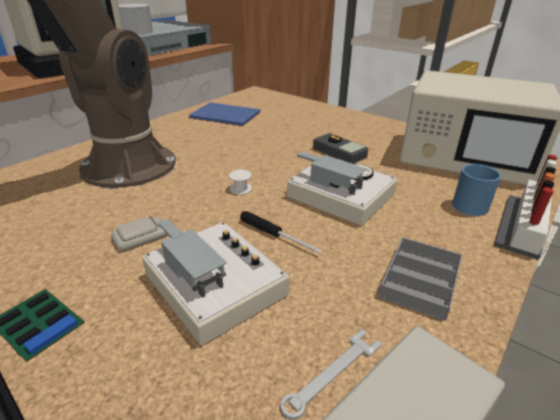

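View pics/top0.png

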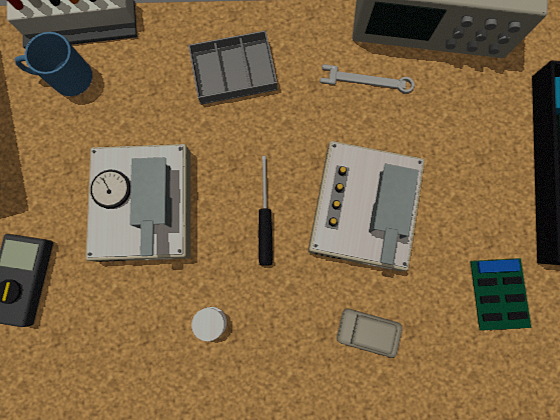

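The top view shows the metered box on the left (about x 87–190, y 145–262), with its tab toward the robot near (147,238). The terminal-post box is on the right. I'll enlarge the metered box.

```bash
python3 - <<'E'
import cv2
i=cv2.imread("pics/top0.png")[135:275,70:210];cv2.imwrite("pics/crop0.png",cv2.resize(i,None,fx=4,fy=4,interpolation=cv2.INTER_CUBIC))
E
```

```text
(no output)
```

View pics/crop0.png

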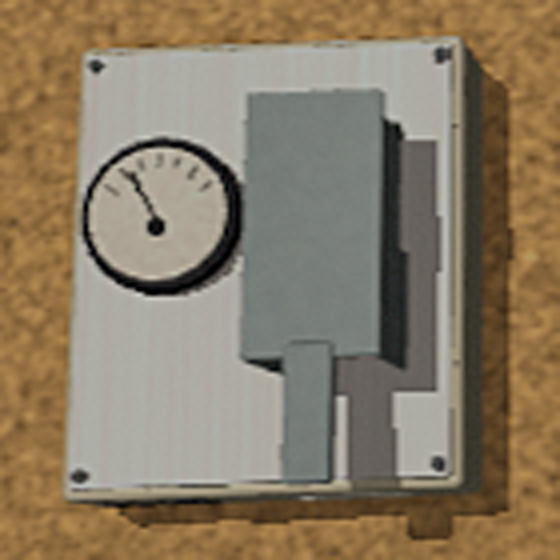

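The crop shows the top-face corners at (83,52), (462,39), (462,487) and (66,497), and the cover top at (247,92), (384,90), (380,357) and (241,361). The tab end is at (282–331,481) and the meter is at (162,216). I'll fit x, y and yaw from these.

```bash
cat > h.py <<'E'
import numpy as np,cv2
from scipy.spatial.transform import Rotation as R
def proj(d,P): return cv2.projectPoints(np.array(P,float),np.array(d["rvec"]),np.array(d["tvec"]),np.array(d["intrinsics"]),None)[0][:,0]
E
python3 - <<'E'
from h import *
from cell import arm
from scipy.optimize import least_squares
d=arm.get_image("top")
L=np.array([[100,85,50],[100,-85,50],[-100,-85,50],[-100,85,50],[60,-7,98],[60,-63,98],[-50,-63,98],[-50,-7,98],[-100,-25,98],[-100,-45,98],[20,42,60]])/1e3
px=np.array([[83,52],[462,39],[462,487],[66,497],[247,92],[384,90],[380,357],[241,361],[282,481],[331,481],[162,216]])
px=(px+.5)/4-.5+[70,135]
def W(p,L=L):
    return L@R.from_euler('z',p[2]).as_matrix().T+[p[0],p[1],0]
s=least_squares(lambda p:(proj(d,W(p))-px).ravel(),[.5,.1,0],loss='soft_l1')
print(s.x,np.degrees(s.x[2]));print((proj(d,W(s.x))-px).round(1))
print(W(s.x,np.array([[-80,-35,96],[0,-35,53],[50,-35,68]])/1e3))
a=np.array(R.from_rotvec(arm.observe()["ee_rot"]).as_matrix());print(a)
E
```

```text
[0.5345026  0.21901346 0.0134987 ] 0.7734186954163325
[[-1.1 -1.9]
 [ 0.8 -1.9]
 [ 0.2  0.3]
 [-2.3  1.3]
 [ 0.2  0.3]
 [ 0.3 -0.3]
 [ 0.3 -0.3]
 [-0.3 -0.1]
 [ 0.1  1.1]
 [ 0.6  0.7]
 [-0.3 -0.6]]
[[0.45498233 0.18293678 0.096     ]
 [0.53497504 0.18401665 0.053     ]
 [0.58497049 0.18469156 0.068     ]]
[[ 9.71644317e-01  2.36446958e-01 -3.96070702e-04]
 [ 2.36447262e-01 -9.71643658e-01  1.13782451e-03]
 [-1.15804442e-04 -1.19921055e-03 -9.99999274e-01]]
```

Emit:
drive_tool(
  targets=[
    [0,0,-0.5,0.95,0.7,0,1],
    [0,0,-1.0,1.9,1.4,0,1],
    [0,0,-1.5,2.8,2.2,0,1],
    [0,0,-2.0,3.7,3.0,0,1],
    [0,0,-2.58,4.5,3.9,0,1],
  ],
)

```text
clock: 0.65
position: [0.3294, -0.4499, 0.2265]
ee_rot: [3.142, 0.019, 0.0]
force: [1.1, -0.4, -0.0]
width: 0.999
gripper_force: 0.0
```

Emit:
drive_tool(
  targets=[
    [0,0,0,0.4,1.1,0,1],
    [0,0,0,0.8,2.2,0,1],
    [0,0,0,1.2,3.3,0,1],
    [0,0,0,1.5,4.4,0,1],
    [0,0,0,1.8,5.5,0,1],
  ],
)

```text
clock: 1.15
position: [0.3999, -0.2294, 0.2267]
ee_rot: [3.141, 0.022, -0.0]
force: [1.2, 0.8, 1.0]
width: 1.003
gripper_force: 0.0
```

Emit:
drive_tool(
  targets=[
    [0,0,0,0.25,1.1,0,1],
    [0,0,0,0.5,2.2,0,1],
    [0,0,0,0.8,3.3,0,1],
    [0,0,0,1.1,4.4,0,1],
    [0,0,0,1.3,5.5,0,1],
  ],
)

```text
clock: 1.65
position: [0.4521, -0.0095, 0.2268]
ee_rot: [3.141, 0.021, 0.001]
force: [1.3, 0.2, 0.2]
width: 0.998
gripper_force: 0.0
```

Emit:
drive_tool(
  targets=[
    [0,0,0,0,1.1,0,1],
    [0,0,0,0,2.2,0,1],
    [0,0,0,0,3.3,0,1],
    [0,0,0,0,4.4,0,1],
    [0,0,0,0,4.75,0,1],
  ],
)

```text
clock: 2.15
position: [0.4508, 0.1838, 0.2269]
ee_rot: [-3.139, -0.03, -0.0]
force: [-0.3, -0.3, -0.5]
width: 0.999
gripper_force: 0.0
```

Emit:
drive_tool(
  targets=[
    [0,0,0,0,0,-0.7,1],
    [0,0,0,0,0,-1.2,1],
    [0,0,0,0,0,-1.2,1],
  ],
)

```text
clock: 2.45
position: [0.4501, 0.1779, 0.1764]
ee_rot: [3.14, 0.022, -0.007]
force: [-0.1, -0.5, 0.1]
width: 0.999
gripper_force: 0.0
```

```bash
python3 - <<'E'
from h import *
from cell import arm
o=arm.observe();print(o["position"],o["ee_rot"])
d=arm.get_image("wrist");cv2.imwrite("pics/w1.png",d["pixels"][:,:,::-1]);print(d["intrinsics"],d["mount"])
np.savez("w1.npz",K=d["intrinsics"],M=d["mount"],p=o["position"],r=o["ee_rot"])
E
```

```text
[0.45007814 0.1778764  0.17641049] [ 3.13952385  0.02198987 -0.00719567]
[[325.1922621    0.         278.55869115]
 [  0.         325.1922621  213.01246539]
 [  0.           0.           1.        ]] [[ 3.83031367e-04 -9.66230999e-01 -2.57677144e-01  7.01105862e-02]
 [ 9.99999103e-01  7.00832103e-04 -1.14148533e-03 -8.52342048e-04]
 [ 1.28352692e-03 -2.57676476e-01  9.66230400e-01 -1.57631752e-01]
 [ 0.00000000e+00  0.00000000e+00  0.00000000e+00  1.00000000e+00]]
```

View pics/w1.png

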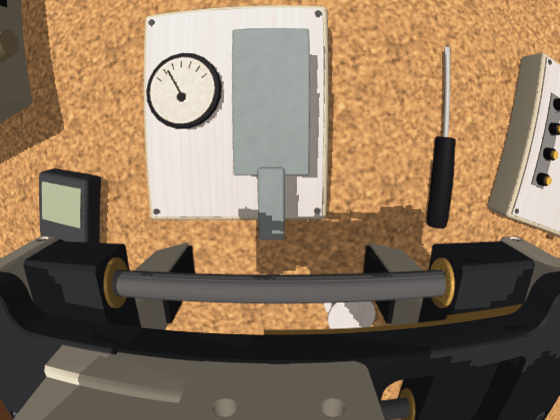

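The wrist view confirms the metered box. Its cover top has corners at (233,29), (308,29), (309,174) and (233,174), and the tab runs from (259–284,168) to its end at y≈235. I'll cross-check the pose against this view.

```bash
cat >> h.py <<'E'
def wproj(K,M,p,r,P):
    T=np.eye(4);T[:3,:3]=R.from_rotvec(r).as_matrix();T[:3,3]=p
    C=np.linalg.inv(T@M);c=np.array(P)@C[:3,:3].T+C[:3,3]
    th=np.arctan2(np.hypot(c[:,0],c[:,1]),c[:,2]);ph=np.arctan2(c[:,1],c[:,0])
    return np.c_[K[0,2]+K[0,0]*th*np.cos(ph),K[1,2]+K[1,1]*th*np.sin(ph)]
def W(p,L): return np.array(L)/1e3@R.from_euler('z',p[2]).as_matrix().T+[p[0],p[1],0]
E
python3 - <<'E'
from h import *
from scipy.optimize import least_squares
f=np.load("w1.npz");a=(f["K"],f["M"],f["p"],f["r"])
L=[[60,-7,98],[60,-63,98],[-50,-63,98],[-50,-7,98],[-50,-25,100],[-50,-45,100],[20,42,60]]
px=np.array([[233,29],[308,29],[309,174],[233,174],[258,168],[284,168],[182,91]])
for p0 in ([.5345,.219,.0135],):
    print((wproj(*a,W(p0,L))-px).round(1))
    s=least_squares(lambda p:(wproj(*a,W(p,L))-px).ravel(),p0,loss='soft_l1')
    print(s.x,(wproj(*a,W(s.x,L))-px).round(1)); print(W(s.x,[[-80,-35,96],[0,-35,53],[50,-35,68]]))
E
```

```text
[[ 1.5 -0.3]
 [ 4.  -0.7]
 [ 2.3  2. ]
 [ 2.1  2.1]
 [ 1.3  8.3]
 [ 2.9  8.3]
 [ 1.4 -1.1]]
[0.53558984 0.22079779 0.02011666] [[-1.4 -1.6]
 [ 1.  -2.7]
 [ 0.4 -0.1]
 [ 0.1  0.5]
 [-0.7  6.6]
 [ 0.9  6.4]
 [-0.7 -1.9]]
[[0.45631006 0.18419565 0.096     ]
 [0.53629387 0.18580487 0.053     ]
 [0.58628376 0.18681064 0.068     ]]
```

Emit:
drive_tool(
  targets=[
    [0,0,0,0.1,0.1,-0.7,1],
    [0,0,0,0.13,0.14,-1.2,1],
    [0,0,0,0.13,0.14,-1.2,1],
  ],
)

```text
clock: 2.8
position: [0.4564, 0.1838, 0.1299]
ee_rot: [3.141, 0.021, -0.004]
force: [0.3, -0.7, -0.3]
width: 0.998
gripper_force: 0.0
```

Emit:
drive_tool(
  targets=[
    [0,0,0,0,0,-0.7,1],
    [0,0,0,0,0,-1.3,1],
    [0,0,0,0,0,-1.3,1],
    [0,0,0,0,0,-1.3,0.3],
    [0,0,0,0,0,-1.3,0.1],
  ],
  force=6,
)

```text
clock: 3.3
position: [0.4581, 0.1849, 0.0806]
ee_rot: [-3.141, -0.021, -0.004]
force: [-0.1, 0.6, 0.2]
width: 0.872
gripper_force: 0.0
```

Emit:
drive_tool(
  targets=[
    [0,0,0,0,0,0,0.1],
    [0,0,0,0,0,0,0.1],
    [0,0,0,0,0,0,0.1],
    [0,0,0,0,0,0,0.1],
    [0,0,0,0,0,0,0.1],
  ],
)

```text
clock: 3.8
position: [0.457, 0.1843, 0.0788]
ee_rot: [3.141, 0.021, 0.0]
force: [-0.6, -0.8, -0.0]
width: 0.441
gripper_force: 0.0
```

Emit:
drive_tool(
  targets=[
    [0,0,0,0,0,0,0.1],
    [0,0,0,0,0,0,0.1],
    [0,0,0,0,0,0,0.1],
    [0,0,0,0,0,0,0.1],
    [0,0,0,0,0,0,0.1],
  ],
)

```text
clock: 4.3
position: [0.4569, 0.1837, 0.0786]
ee_rot: [3.141, 0.021, -0.001]
force: [-0.0, -3.0, 1.1]
width: 0.217
gripper_force: 6.0
```

Emit:
drive_tool(
  targets=[
    [0,0,0,0.12,0,0.42,0.1],
    [0,0,0,0.29,0,0.82,0.1],
    [0,0,0,0.52,0.01,1.19,0.1],
    [0,0,0,0.79,0.01,1.53,0.1],
    [0,0,0,1.1,0.02,1.84,0.1],
  ],
)

```text
clock: 4.8
position: [0.501, 0.1844, 0.1527]
ee_rot: [3.141, 0.021, -0.001]
force: [1.7, -2.0, -5.0]
width: 0.216
gripper_force: 6.0
```

Emit:
drive_tool(
  targets=[
    [0,0,0,0.35,0.01,0.26,0.1],
    [0,0,0,0.73,0.01,0.47,0.1],
    [0,0,0,1.13,0.02,0.63,0.1],
    [0,0,0,1.56,0.03,0.74,0.1],
    [0,0,0,1.99,0.03,0.79,0.1],
  ],
)

```text
clock: 5.3
position: [0.581, 0.1857, 0.1839]
ee_rot: [3.141, 0.021, -0.001]
force: [-0.2, -1.8, -3.3]
width: 0.218
gripper_force: 6.0
```

Emit:
drive_tool(
  targets=[
    [0,0,0,0.43,0,0,0.1],
    [0,0,0,0.86,0.01,-0.07,0.1],
    [0,0,0,1.25,0.02,-0.18,0.1],
    [0,0,0,1.25,0.02,-0.18,0.5],
    [0,0,0,1.25,0.02,-0.18,0.7],
  ],
)

```text
clock: 5.8
position: [0.6301, 0.1877, 0.1764]
ee_rot: [-3.141, -0.022, 0.001]
force: [0.4, 0.5, 0.2]
width: 0.346
gripper_force: 0.0
```

Emit:
drive_tool(
  targets=[
    [0,0,0,0,0,0,0.7],
    [0,0,0,0,0,0,0.7],
    [0,0,0,0,0,0,0.7],
    [0,0,0,0,0,0,0.7],
    [0,0,0,0,0,0,0.7],
  ],
)

```text
clock: 6.3
position: [0.6305, 0.1871, 0.1769]
ee_rot: [3.141, 0.021, 0.0]
force: [0.0, 0.1, 0.4]
width: 0.692
gripper_force: 0.0
```

```bash
python3 - <<'E'
from h import *
from cell import arm
a=[cv2.resize(arm.get_image(n)["pixels"][:,:,::-1],(400,300)) for n in("scene","wrist")]
cv2.imwrite("pics/a2.png",np.hstack(a))
E
```

```text
(no output)
```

View pics/a2.png

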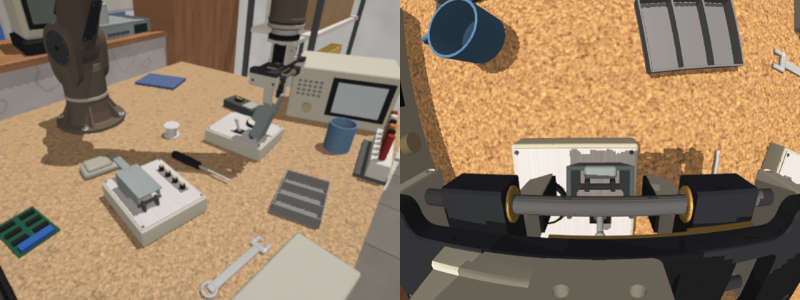

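The cover is leaning back and open. The lever shows below the rod in the wrist view. I'll raise clear, move to the front, shut the fingers and tilt slightly.

Emit:
drive_tool(
  targets=[
    [0,0,0,0,0,0.9,0.7],
    [0,0,0,0,0,1.7,0.7],
    [0,-1,0,-1.1,0,1.7,0],
    [0,-2,0,-2.2,-0.03,1.7,0],
    [0,-3,0,-3.3,-0.05,1.7,0],
  ],
)

```text
clock: 6.9
position: [0.4975, 0.1856, 0.245]
ee_rot: [-3.114, -0.021, -0.416]
force: [0.2, 1.3, 0.7]
width: 0.485
gripper_force: 0.0
```

Emit:
drive_tool(
  targets=[
    [0,0,0,-0.5,0,0,0],
    [0,0,0,-0.5,0,-0.6,0],
    [0,0,0,-0.5,0,-1.2,0],
    [0,0,0,-0.5,0,-1.8,0],
    [0,0,0,-0.5,0,-2.4,0],
  ],
)

```text
clock: 7.4
position: [0.4786, 0.1852, 0.1483]
ee_rot: [3.113, 0.021, 0.411]
force: [0.7, -0.5, -0.6]
width: 0.052
gripper_force: 0.0
```

Emit:
drive_tool(
  targets=[
    [0,0,0,0,0,0,0],
    [0,0,0,0,0,0,0],
    [0,0,0,0,0,0,0],
    [0,0,0,0,0,0,0],
    [0,0,0,0,0,0,0],
  ],
)

```text
clock: 7.9
position: [0.4792, 0.1853, 0.1497]
ee_rot: [3.113, 0.021, 0.412]
force: [-0.7, -0.1, -1.5]
width: 0.006
gripper_force: 0.0
```

```bash
python3 - <<'E'
from h import *
from cell import arm
a=[arm.get_image("scene")["pixels"][100:250,230:430,::-1],arm.get_image("wrist")["pixels"][:,:,::-1]]
cv2.imwrite("pics/a3.png",np.hstack([cv2.resize(i,(400,300),interpolation=cv2.INTER_CUBIC) for i in a]))
E
```

```text
(no output)
```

View pics/a3.png

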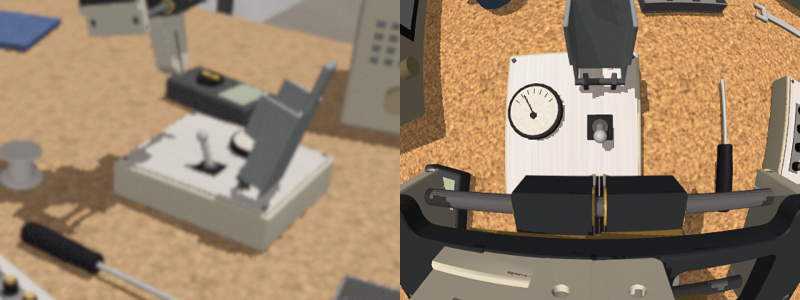

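The left view shows the toggle leaning to the front. The right view shows the shut fingers (x≈600) in line with the ball (599,133). Next: descend, then push.

Emit:
drive_tool(
  targets=[
    [0,0,0,0,0,-0.7,0],
    [0,0,0,0,0,-1.4,0],
    [0,0,0,0,0,-1.9,0],
    [0,0,0,0,0,-1.9,0],
    [0,0,0,0.3,0,-1.9,0],
  ],
)

```text
clock: 8.5
position: [0.4898, 0.1854, 0.0729]
ee_rot: [3.112, 0.024, 0.408]
force: [0.1, -0.4, 1.0]
width: 0.005
gripper_force: 0.0
```

Emit:
drive_tool(
  targets=[
    [0,0,0,0.2,0,0,0],
    [0,0,0,0.4,0,0,0],
    [0,0,0,0.6,0,0,0],
    [0,0,0,0.75,0,0,0],
    [0,0,0,0.85,0.01,0,0],
  ],
)

```text
clock: 9.0
position: [0.5253, 0.1851, 0.0729]
ee_rot: [3.113, 0.02, 0.41]
force: [-1.7, -1.4, 1.0]
width: 0.002
gripper_force: 1.1
```

Emit:
drive_tool(
  targets=[
    [0,0,0,0.08,0,0,0],
    [0,0,0,0.14,0,0,0],
    [0,0,0,0.2,0,0,0],
  ],
)

```text
clock: 9.3
position: [0.5324, 0.1854, 0.0725]
ee_rot: [3.113, 0.021, 0.409]
force: [-1.1, -0.3, -0.5]
width: 0.005
gripper_force: 0.7
```

Emit:
drive_tool(
  targets=[
    [0,0,0,0.05,0,0,0],
    [0,0,0,0.05,0,0,0],
  ],
)

```text
clock: 9.5
position: [0.5336, 0.1854, 0.0722]
ee_rot: [3.113, 0.022, 0.407]
force: [-4.7, -0.8, 1.4]
width: 0.007
gripper_force: 2.6
```

Emit:
drive_tool(
  targets=[
    [0,0,0,0.05,0,0,0],
    [0,0,0,0.08,0,0,0],
    [0,0,0,0.08,0,0,0],
  ],
)

```text
clock: 9.8
position: [0.5343, 0.1853, 0.0717]
ee_rot: [3.112, 0.024, 0.402]
force: [-16.1, -1.1, 9.6]
width: 0.006
gripper_force: 8.5
```

Emit:
drive_tool(
  targets=[
    [0,0,0,-0.5,0,0,0],
    [0,0,0,-1.0,0,0.8,0],
    [0,0,0,-1.0,0,2.0,0],
    [0,0,0,-1.0,0,3.2,0],
    [0,0,0,-1.0,0,4.4,0],
  ],
)

```text
clock: 10.3
position: [0.4974, 0.186, 0.251]
ee_rot: [3.114, 0.023, 0.411]
force: [2.2, -0.5, -0.1]
width: 0.006
gripper_force: 0.0
```

```bash
python3 - <<'E'
from h import *
from cell import arm
a=[arm.get_image("scene")["pixels"][100:250,230:430,::-1],arm.get_image("wrist")["pixels"][:,:,::-1]]
cv2.imwrite("pics/a4.png",np.hstack([cv2.resize(i,(400,300),interpolation=cv2.INTER_CUBIC) for i in a]))
print(arm.observe()["position"])
E
```

```text
[0.50114499 0.18798317 0.25626764]
```

View pics/a4.png

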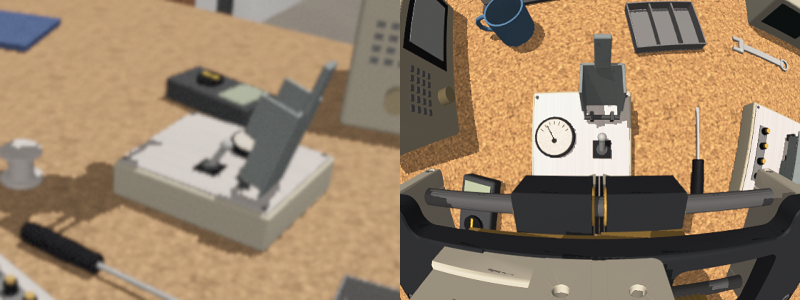

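The toggle now leans to the hinge side. Next I go over and behind the cover.

Emit:
drive_tool(
  targets=[
    [0,1,0,0,0,0.5,0],
    [0,2,0,1.2,0,0.5,0],
    [0,3,0,2.4,0,0.5,0],
    [0,3,0,3.6,0,0.5,0],
    [0,3,0,4.7,0.03,0.5,0],
  ],
)

```text
clock: 10.9
position: [0.6887, 0.1857, 0.2676]
ee_rot: [3.141, 0.019, -0.0]
force: [1.0, 0.7, -0.0]
width: 0.007
gripper_force: 0.0
```

Emit:
drive_tool(
  targets=[
    [0,0,0,0.1,0,0,0],
    [0,0,0,0.1,0,-0.7,0],
    [0,0,0,0.1,0,-1.4,0],
    [0,0,0,0.1,0,-2.0,0],
    [0,0,0,0.1,0,-2.0,0],
  ],
)

```text
clock: 11.4
position: [0.6874, 0.186, 0.1847]
ee_rot: [3.139, 0.022, -0.01]
force: [-1.1, 0.3, -0.2]
width: 0.005
gripper_force: 0.0
```

Emit:
drive_tool(
  targets=[
    [0,0,0,-0.6,0,0,0],
    [0,0,0,-1.1,0,0,0],
    [0,0,0,-1.5,0,0,0],
    [0,0,0,-1.9,-0.02,0,0],
    [0,0,0,-2.3,-0.03,0,0],
  ],
)

```text
clock: 11.9
position: [0.5978, 0.186, 0.1907]
ee_rot: [-3.141, -0.022, -0.004]
force: [0.1, 1.2, 0.7]
width: 0.003
gripper_force: 0.2
```

Emit:
drive_tool(
  targets=[
    [0,0,0,-0.4,0,0,0],
    [0,0,0,-0.8,0,0,0],
    [0,0,0,-1.2,-0.02,0,0],
    [0,0,0,-1.5,-0.02,0,0],
    [0,0,0,-1.5,-0.02,0,0],
  ],
)

```text
clock: 12.4
position: [0.5369, 0.1853, 0.19]
ee_rot: [-3.141, -0.024, -0.002]
force: [0.5, -0.8, 0.1]
width: 0.002
gripper_force: 0.0
```

Emit:
drive_tool(
  targets=[
    [0,0,0,0,0,0.5,0],
    [0,0,0,0,0,1.5,0],
    [0,0,0,0,0,1.5,0],
    [0,0,0,0,0,1.5,0],
    [0,0,0,0,0,1.5,0],
  ],
)

```text
clock: 12.9
position: [0.5379, 0.1845, 0.2483]
ee_rot: [3.141, 0.021, -0.001]
force: [-0.2, -0.9, -0.5]
width: -0.004
gripper_force: 0.0
```

Emit:
drive_tool(
  targets=[
    [0,0,0,0,0,0,0],
    [0,0,0,0,0,0,0],
    [0,0,0,0,0,0,0],
    [0,0,0,0,0,0,0],
    [0,0,0,0,0,0,0],
  ],
)

```text
clock: 13.4
position: [0.5378, 0.1847, 0.2486]
ee_rot: [3.141, 0.021, -0.0]
force: [0.5, -0.6, 0.0]
width: 0.008
gripper_force: 0.0
```

```bash
python3 - <<'E'
from h import *
from cell import arm
a=[arm.get_image("scene")["pixels"][100:250,230:430,::-1],arm.get_image("wrist")["pixels"][:,:,::-1]]
cv2.imwrite("pics/a5.png",np.hstack([cv2.resize(i,(400,300),interpolation=cv2.INTER_CUBIC) for i in a]))
E
```

```text
(no output)
```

View pics/a5.png

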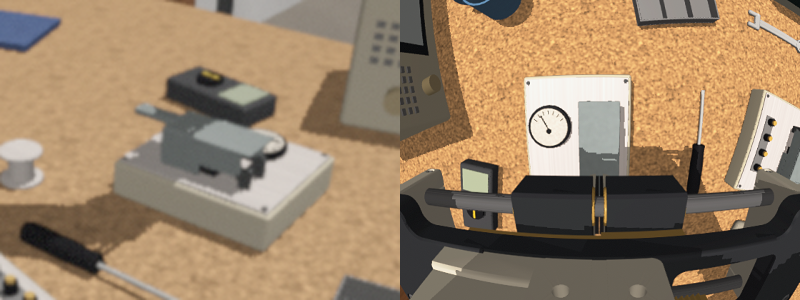

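The cover looks shut. I'll let it settle for a second and check numerically that it is still and matches the first picture.

Emit:
drive_tool(
  targets=[
    [0,0,0,0,0,0.5,0],
    [0,0,0,-0.5,0,0.5,0],
    [0,0,0,-0.5,0,0.5,0],
    [0,0,0,-0.5,0,0.5,0],
    [0,0,0,-0.5,0,0.5,0],
  ],
)

```text
clock: 14.0
position: [0.5183, 0.1845, 0.2685]
ee_rot: [3.141, 0.021, -0.0]
force: [1.4, -0.2, -0.3]
width: 0.009
gripper_force: 0.0
```

```bash
python3 - <<'E'
from h import *
from cell import arm
a=cv2.imread("pics/scene0.png");b=arm.get_image("scene")["pixels"][:,:,::-1]
D=cv2.absdiff(a,b).max(2)
cv2.imwrite("pics/a6.png",np.hstack([cv2.resize(i[140:230,280:410],(400,277),interpolation=cv2.INTER_CUBIC) for i in (a,b)]))
print((D[140:220,310:400]>40).sum(), (D[225:330,140:290]>40).sum())
E
```

```text
86 11
```

View pics/a6.png

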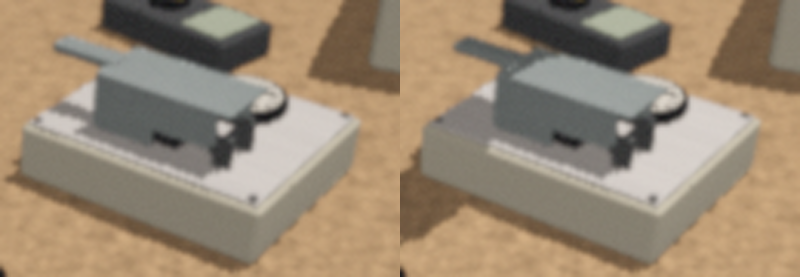

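The before and after views match: the cover sits as it did at the start, and only the arm's shadow differs. The robot is clear.

```bash
python3 -c "
from cell import arm
print(arm.sign_off())"
```

```text
the job is handed in; nothing more can be done
None
```

The high-voltage supply is armed: I opened its cover until it stayed back, pushed the toggle to its hinge-side stop and shut the cover again; the other box was left shut, and I handed in at about 14 s.

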